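# Seat a taper plug gauge under the measuring microscope and set its lamp

### The job

Take the taper plug gauge (the one with the wide collar) out of its slot in the wooden rack, stand it upright on the granite plate and let go, then take it again at a slant so that the gripper clears the overhanging microscope head, and set it upright and fully home in the taper socket, collar on the rim. Once it is seated and released, turn the lamp dial until its white line points at the single long mark. Lower the gauge into place rather than dropping it, never let it fall over, and leave all the other things where they are.

Things in the scene. Friction and masses are not known exactly. Their poses are not given: they have to be found in the camera images.
- taper_plug: The gauge to be set: plain steel, round, 105 mm tall, about 0.3 kg; origin at the centre of its flat underside, z up. Cone 26 mm in diameter at the bottom, 34 mm at 40 mm height; collar 46 mm in diameter from 40 to 45 mm; darker round handle 24 mm in diameter from 45 to 105 mm. Starts upright in any of the rack's three slots; stands by itself on its flat end.
- rack: Fixed wooden rack, 110 (x) x 194 mm (y); origin at the centre of its underside. Four upright boards along x, 8 mm thick, tops at 136 mm, make three slots 54 mm wide at y = -62, 0, +62 mm, open above and at both ends; floor at 10 mm. The boards rise 21 mm above the taper plug's handle: it can be taken there only from straight above, fingers closing along the rack's x.
- plate: Fixed dark granite plate 200 x 190 x 40 mm (x, y, z); origin at the centre of its underside, so its top is at z = 40 mm.
- microscope: Fixed white microscope; origin on its underside. Base x -90 to 90, y -110 to 130 mm, 30 mm thick; taper socket on it at y = -60 mm. Column 70 x 50 mm at y = 95 mm, 330 mm tall; eyepieces up to 390 mm. Its head overhangs the socket from the +y side (see head_edge), so a vertical gripper over the socket strikes it: lean the gripper about 45 degrees to the microscope's -y side.
- socket_mouth (a point): Centre of the socket's rim, 79 mm above the microscope's underside; axes as the microscope's. Fixed steel cup with a conical bore, 37 mm across at the rim, about 28 mm at 43 mm depth; rim 47 mm outside. About 1.5 mm play round the cone; the plug's collar rests on the rim when home.
- head_edge (a point): Middle of the lower front edge of the microscope's head, 220 mm above its underside and 4 mm to the +y side of the socket's axis; axes as the microscope's. The head is 70 mm wide (x) and lies from here back to the column (+y), 70 mm high. Below it, 46 mm behind this edge, an objective 44 mm in diameter reaches down to 205 mm.
- socket_seat (a point): Where the plug's underside centre lies when it is fully home: on the socket's axis 40 mm below the rim.
- lamp_box: Fixed grey lamp control box 130 x 130 x 55 mm; origin at the centre of its underside. The dial is at the centre of its top, ringed by 11 marks, one every 0.47 rad clockwise beginning at the box's -x direction; the fifth mark, at 1.88 rad, is the only long one (20 mm, the others 6 mm).
- dial (a joint): Angle of the lamp dial in rad, 0 to 4.7, growing clockwise seen from above. At 0 its white line points along the box's -x direction, at 1.88 to the long mark. It starts between 0.45 and 1.2 and stays where it is left (friction about 0.03 N m).
- dial_grip (a point): On the dial's axis at the height to grip, 92 mm above the box's underside; its axes turn with the dial. The black grip is a bar 42 mm long along this x (the white line is on its -x half), 14 mm thick along y, from 69 to 99 mm above the box's underside.
- straight_plug: Bystander in the rack: plain steel plug gauge without collar, 30 mm in diameter to 50 mm height, handle 19 mm in diameter up to 100 mm; origin at its underside.
- step_plug: Bystander in the rack: stepped steel plug gauge, 42 mm in diameter at the foot, thick 34 mm handle, 82 mm tall; origin at its underside.
- v_block: Bystander on the plate: steel V-block 50 x 40 x 30 mm; origin at the centre of its underside.
- gauge_blocks: Bystander on the plate: stack of gauge blocks 35 x 30 x 35 mm; origin at the centre of its underside.
- square: Bystander on the plate: steel square, stock 22 x 75 x 18 mm (long along its y) with an upright blade 6 x 26 mm at y = +25 mm, 120 mm tall; origin at the centre of its underside.
- ring_gauge: Bystander on the bench: steel ring 60 mm in diameter, 24 mm tall; origin at the centre of its underside.
Things that resemble listed ones, but are neither listed nor needed, are in the scene too. What is shaped like the taper_plug but orange or pink is not meant.

How it is judged (in metres and radians):
On the way, in this order (a step that is already met when the one before it is completed fails the run):
1. the taper plug gauge stands upright on the granite plate, let go (z of taper_plug in the frame of plate between 0.036 and 0.044 m and x of taper_plug in the frame of plate between -0.1 and 0.1 m and y of taper_plug in the frame of plate between -0.095 and 0.095 m and angle between taper_plug's own z axis and vertical below 0.06 rad and contact force between the fingers and taper_plug below 0.1 N and linear speed of taper_plug below 0.02 m/s), for 0.2 s.
2. the taper plug gauge is fully home in the socket, let go (horizontal distance between taper_plug and socket_seat below 0.004 m and z of taper_plug in the frame of socket_seat between -0.003 and 0.003 m and angle between taper_plug's own z axis and vertical below 0.06 rad and contact force between the fingers and taper_plug below 0.1 N), for 0.2 s.
3. the dial's line is at the long mark (value of joint dial between 1.78 and 1.98 rad), for 0.2 s.
At the end, for the whole second after the job is handed in: The taper plug gauge is upright (within 0.06 rad), fully home in the socket (height within 3 mm, centre within 4 mm), released and at rest; the dial stands at 1.88 rad within 0.1 rad, at rest (all of step 2 and all of step 3 and linear speed of taper_plug below 0.02 m/s and velocity of joint dial between -0.05 and 0.05 rad/s); the robot touches nothing.
It fails at once if another thing is shifted by more than 25 mm (distance of any of straight_plug, step_plug, v_block, gauge_blocks, square, ring_gauge from where it was at the start of the episode above 0.025 m).
It fails at once if a bystander gauge or the square is knocked over (angle between any of straight_plug, step_plug, square's own z axis and vertical above 0.5 rad).
It fails at once if the taper plug gauge falls over (angle between taper_plug's own z axis and vertical above 0.8 rad).
It fails at once if the taper plug gauge is dropped (moves faster than 0.35 m/s while not held) (linear speed of taper_plug above 0.35 m/s and contact force between the fingers and taper_plug below 0.1 N).
It also fails if it takes over 67 s, if anything falls off the work surface, if the arm or the gripper's body presses on something with over 40 N, if the wrist force passes 120 N, or if a joint passes its speed limit or range.

### The arm

A 6-joint arm with a two-finger parallel gripper is mounted at the origin on the work surface. World frame = base frame: x ahead of the robot, y to its left, z up, the work surface at z = 0. Lengths are in m, angles in degrees, forces in N, time in s.
With the tool pointing down it reaches from about 0.275 to 0.85 m from the base axis. Payload 5.2 kg.
Tool frame: the origin (TCP) lies at the very end of the fingers, on their centre line; the grasp point (between the pads) lies 19 mm behind it (bot.pinch_z is the distance from the TCP to the grasp point, in m); z points along the fingers, y is the line along which they close (so a half turn about z gives the same grasp; the last joint's range is limited). The gripper opens to 85 mm and grips with 20 to 120 N. Pads are 22 mm wide; open, the fingers measure 114 mm over their backs; the gripper's body (76 mm by 85 mm) begins 54 mm behind the grasp point. The pads swing forward as they close: fully open they stand 13 mm farther back than shut.
Start: joints at [52.208, 14.817, 87.949, -0, 77.235, -11.62], TCP at [0.243, 0.494, 0.205] pointing down, gripper open.
Joint ranges: [-179.93, 179.93], [-52.35, 119.4], [10.71, 147.94], [-69.91, 249.91], [12.55, 155.21], [-178.61, 178.61]. Speed limits (degrees/s): [147.25, 147.25, 180, 180, 180, 180].

### API

Orientations are given as [roll, pitch, yaw] about the fixed x, y, z axes, in that order (R = Rz(yaw) Ry(pitch) Rx(roll)).
In Python, from bench import bot gives the robot as it stands. The module is installed in compiled form; this text tells all that it offers.
- The arm moves only by the shell command python3 -m pendant 'ROWS'. ROWS is JSON, a list of rows, each a list of 7 numbers: the shift along the tool's x, y, z in mm, then the turn, a rotation vector about the tool's x, y, z in rad, then the finger opening in mm, from 0 to 85.4. In form: [[x, y, z, rx, ry, rz, grip], ...]. A call has 1 to 12 rows; each row is the pose to reach, as a shift and turn from the pose commanded when the call began, along the tool's axes at that moment; what a row does not reach only later rows make up. A row lasts 1/12 s, in which the tool goes at most 41.7 mm and 7.16 degrees, less where a joint would pass 70% of its speed; a pose out of reach is approached as far as the arm can. A call with a gripper value outside its range is refused whole. The fingers move at their own pace and stop on an object; the grip force is fixed at half the most. Time passes only in rows, so rows that repeat a pose let the fingers close. It gives the time, the measured TCP pose, the force, the opening and the grip force at its end, in the units of the state.
- bot.observe(): the state, without advancing time (a new reading comes with each control period).
- bot.read_camera(name): name is "side" or "top"; returns a dict with "color" (400x640x3 uint8, blue, green, red), "mtx" (3x3 intrinsics, pixels), "origin" and "rotation" of the camera in the world. Camera axes: x right, y up, looking along -z (the intrinsics and any distortion apply to the point x, -y, -z); pixel columns grow to the right and rows downward; lengths in m; the calibration is good to about 2 mm. A picture is of the moment at which its call begins. There is no depth.
- bot.finish_job(): hands the job in; it is judged then, once.
The state is a dict: "time_s": time; "q": joint angles; "qd": joint speeds; "tau": joint torques, N m; "eef_pos": TCP position; "eef_rot": TCP orientation; "force": force on the tool from outside, world axes, zero at the start; "moment": the same for the moment, N m; "gripper_width": finger opening in m; "grip_force": force on a finger pad.
Only numpy, scipy, OpenCV 4.12 (cv2) and the standard library are available. Lean on these libraries where they do the work, as an engineer would, in place of code of your own. Each camera call takes 0.05 s, during which the arm holds its last target. There are 200 camera calls.

## Working session

There is one attempt and no reset: what is moved stays moved. The work goes in short steps, Python scripts to look and compute and a shell command to move; the robot and the scene stay as the last step left them, time stands still between calls to the robot, and variables do not carry over. Pictures are saved under pics/ and viewed, at most 10 in all, crops included, and the job is handed in when it is done.

```bash
mkdir -p pics; cat > h.py <<'E'
import numpy as np, cv2
from bench import bot
from scipy.spatial.transform import Rotation as R
def snap(name,fn=None):
    c=bot.read_camera(name)
    if fn: cv2.imwrite('pics/'+fn,c['color'])
    return c
def ray(c,u,v):
    K=np.array(c['mtx']); d=np.linalg.inv(K)@[u,v,1]
    d=np.array(c['rotation']).reshape(3,3)@(d*[1,-1,-1]); return np.array(c['origin']),d
def onz(c,u,v,z):
    o,d=ray(c,u,v); return o+d*(z-o[2])/d[2]
def proj(c,p):
    q=np.array(c['rotation']).reshape(3,3).T@(np.array(p)-c['origin'])*[1,-1,-1]
    q=np.array(c['mtx'])@q; return q[:2]/q[2]
E
python3 - <<'E'
from h import *
for n in ('top','side'):
    c=snap(n,n+'0.png'); print(n,c.keys(),np.round(c['origin'],3),np.round(c['rotation'],3).tolist(),np.round(c['mtx'],1).tolist())
print(bot.observe(),bot.pinch_z)
E
```

```text
top dict_keys(['color', 'mtx', 'origin', 'rotation']) [ 0.365 -0.084  1.329] [10.499, 0.538, -89.316] [[490.6, 0.0, 312.3], [0.0, 490.6, 195.9], [0.0, 0.0, 1.0]]
side dict_keys(['color', 'mtx', 'origin', 'rotation']) [-0.32  -0.13   0.964] [48.5, 0.11, -85.144] [[429.0, 0.0, 306.9], [0.0, 429.0, 192.4], [0.0, 0.0, 1.0]]
{'time_s': 0.1, 'q': array([ 5.22066528e+01,  1.48544506e+01,  8.80047187e+01, -1.09850811e-03,
        7.72372756e+01, -1.16198555e+01]), 'qd': array([-0.0091671 , -0.06293707, -0.23215333, -0.00679774, -0.13692778,
        0.04861982]), 'tau': array([ 2.53525723e-03, -4.46970034e+01, -2.91247433e+01, -1.02532163e-04,
        6.28144408e-03, -8.72976251e-07]), 'eef_pos': array([0.24225449, 0.49318078, 0.20446445]), 'eef_rot': array([-1.79905316e+02, -1.83766625e-02,  1.53826737e+02]), 'force': array([-0.42572544,  0.34506642,  0.16639617]), 'moment': array([-0.00673527,  0.01823738,  0.05057489]), 'grip_force': 0.0, 'gripper_width': 0.08560963051682888} 0.0187
```

```bash
sed -i "s/np.array(c\['rotation'\]).reshape(3,3)/R.from_euler('xyz',c['rotation'],degrees=True).as_matrix()/" h.py; cat h.py | grep euler
```

```text
d=R.from_euler('xyz',c['rotation'],degrees=True).as_matrix()@(d*[1,-1,-1]); return np.array(c['origin']),d
    q=R.from_euler('xyz',c['rotation'],degrees=True).as_matrix().T@(np.array(p)-c['origin'])*[1,-1,-1]
```

View pics/top0.png

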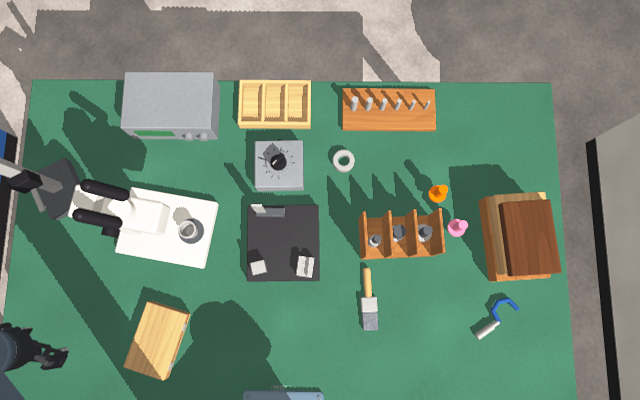

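View pics/side0.png

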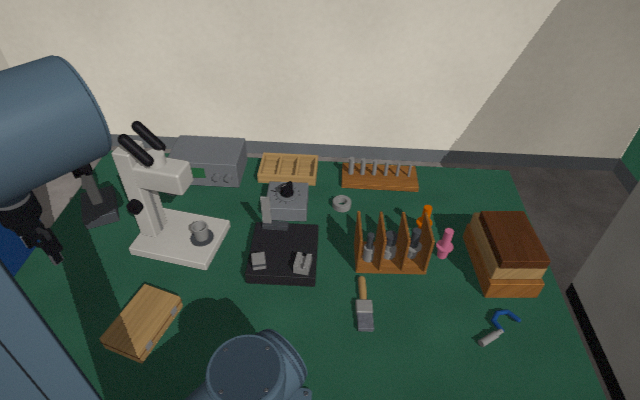

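```bash
python3 - <<'E'
from h import *
t=cv2.imread('pics/top0.png');s=cv2.imread('pics/side0.png')
a=cv2.resize(t[180:280,345:475],None,fx=3,fy=4*.75,interpolation=cv2.INTER_CUBIC)
b=cv2.resize(s[195:295,345:475],None,fx=3,fy=3,interpolation=cv2.INTER_CUBIC)
d=cv2.resize(t[130:200,240:320],(390,300),interpolation=cv2.INTER_CUBIC)
e=cv2.resize(t[170:280,100:243],(390,300),interpolation=cv2.INTER_CUBIC)
cv2.imwrite('pics/crop1.png',np.vstack([np.hstack([a,b]),np.hstack([d,e])]))
E
```

```text
(no output)
```

View pics/crop1.png

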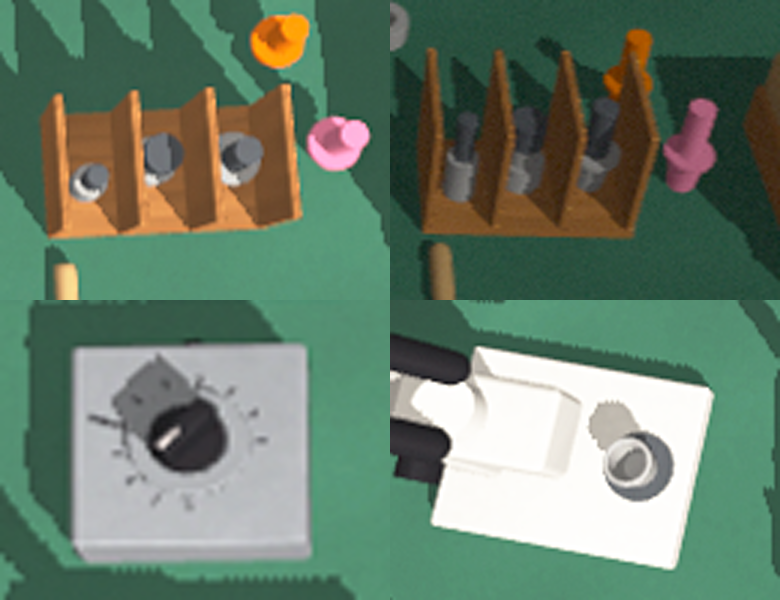

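The taper plug candidates are: straight plug (375,240), step plug (398,232), collared plug (425,232) in the right slot, orange (438,193) and pink (457,228) look-alikes. The crop shows steel with a wide collar and a dark thin handle in the right slot, so I choose (425,232). The long dial mark points left, and the dial line is lower-left. The socket rim is around (188,230).

```bash
cat >> h.py <<'E'
def tri(c1,p1,c2,p2):
    o1,d1=ray(c1,*p1);o2,d2=ray(c2,*p2)
    s=np.linalg.lstsq(np.c_[d1,-d2],o2-o1,rcond=None)[0]
    a=o1+s[0]*d1;b=o2+s[1]*d2
    return (a+b)/2,np.linalg.norm(a-b)
E
python3 - <<'E'
from h import *
t=snap('top');s=snap('side')
f=lambda u,v,sx,sy,ox,oy:((u+.5)/sx-.5+ox,(v+.5)/sy-.5+oy)
hp=f(243,151,3,3,345,180);hs=f(214,107,3,3,345,195)
print('plug',onz(t,*hp,.115),onz(s,*hs,.115),tri(t,hp,s,hs))
# collar centre z=.055
# masks
g=cv2.cvtColor(t['color'],cv2.COLOR_BGR2HSV)
def blobs(m,lo,roi):
    x0,y0,x1,y1=roi;mm=np.zeros_like(m);mm[y0:y1,x0:x1]=m[y0:y1,x0:x1]
    cs,_=cv2.findContours(mm,cv2.RETR_EXTERNAL,cv2.CHAIN_APPROX_NONE)
    return sorted([c for c in cs if cv2.contourArea(c)>lo],key=cv2.contourArea)[::-1]
green=cv2.inRange(g,(60,80,20),(90,255,255)); ng=255-green
for nm,roi,z in(('plate',(240,200,325,285),.04),('box',(250,136,308,195),.055),('scope',(120,185,222,275),.03)):
    if nm=='plate': m=cv2.inRange(g,(0,0,25),(180,255,255)); m=cv2.inRange(t['color'],(30,30,30),(75,75,75))
    elif nm=='box': m=cv2.inRange(t['color'],(110,110,110),(190,190,190))
    else: m=cv2.inRange(t['color'],(200,200,200),(255,255,255))
    for c in blobs(m,300,roi)[:1]:
        r=cv2.minAreaRect(c);bp=cv2.boxPoints(r);h=cv2.approxPolyDP(cv2.convexHull(c),4,True)[:,0]
        print(nm,[(p.tolist(),np.round(onz(t,*p,z)[:2],4).tolist()) for p in h])
def up(c,roi,k):
    x0,y0,x1,y1=roi;return cv2.resize(c['color'][y0:y1,x0:x1],None,fx=k,fy=k,interpolation=cv2.INTER_CUBIC)
cv2.imwrite('pics/crop2.png',np.vstack([np.hstack([up(t,(170,212,210,250),10)[:300],up(s,(180,212,220,250),10)[:300]]),np.hstack([up(t,(260,140,300,170),10),up(s,(268,175,308,205),10)])]))
E
```

```text
plug [ 0.50698924 -0.35224918  0.115     ] [ 0.5055829  -0.35531017  0.115     ] (array([ 0.507167  , -0.3542269 ,  0.11313066]), np.float64(0.0030604656925979946))
box [([302, 190], [0.6168, -0.042]), ([256, 189], [0.6183, 0.08]), ([255, 141], [0.7504, 0.0871]), ([302, 141], [0.7516, -0.0398])]
scope [([216, 202], [0.5865, 0.1899]), ([202, 268], [0.4103, 0.2183]), ([120, 252], [0.4496, 0.4381]), ([120, 201], [0.5866, 0.4495]), ([132, 187], [0.6254, 0.4201])]
```

View pics/crop2.png

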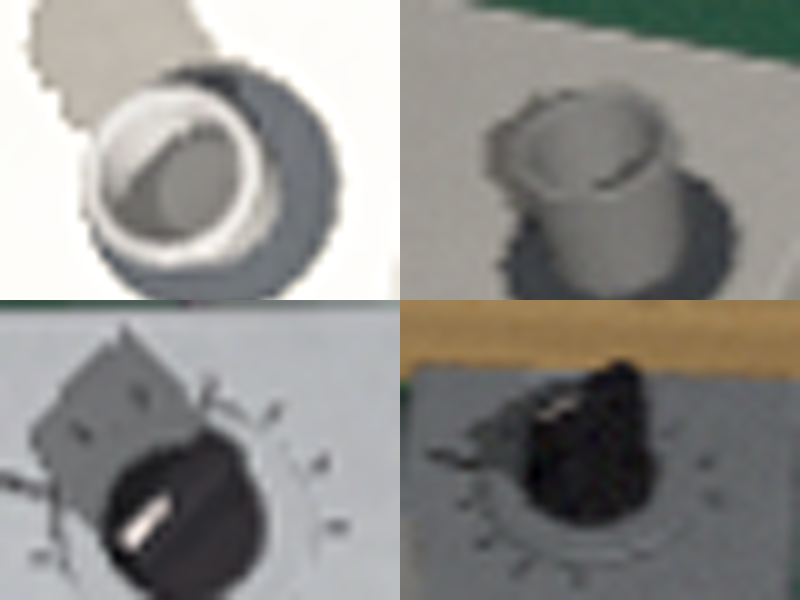

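Socket rim centre: top (187.2,229), side (198.7,225.9). The dial hub is at top (278,161) with the white line pointing lower-left, about 0.7 rad.

```bash
cat >> h.py <<'E'
def tool(yaw,lean=0,az=0):
    """closing axis y at world yaw (deg), pointing down"""
    return R.from_euler('xyz',[180,0,yaw+90],degrees=True)
def lean(az,tilt):
    """tool z = horizontal az (deg) * sin tilt, down cos tilt; y horizontal = +-az+90"""
    a=np.radians(az);t=np.radians(tilt)
    z=np.array([np.cos(a)*np.sin(t),np.sin(a)*np.sin(t),-np.cos(t)])
    y=np.array([np.sin(a),-np.cos(a),0]);return R.from_matrix(np.c_[np.cross(y,z),y,z])
def delta(p,Rt,P0=None,R0=None):
    o=bot.observe();P0=o['eef_pos'] if P0 is None else np.array(P0);R0=R.from_euler('xyz',o['eef_rot'],degrees=True) if R0 is None else R0
    out=[]
    for k in (0,1):
        Rk=Rt*R.from_euler('z',180*k,degrees=True)
        out.append((np.round(R0.inv().apply(np.array(p)-P0)*1000,1).tolist(),np.round((R0.inv()*Rk).as_rotvec(),3).tolist()))
    return min(out,key=lambda a:np.linalg.norm(a[1]))
E
python3 - <<'E'
from h import *
t=snap('top');s=snap('side')
a=(187.25,228.95);b=(198.75,225.85)
print('rim',onz(t,*a,.079),onz(s,*b,.079),tri(t,a,s,b))
print('dial',onz(t,278,161,.069)); 
p,q=onz(t,272,166.3,.099),onz(t,276.2,161.3,.099);print('line',p-q)
for P in((.30,0,.32),(.5065,-.3535,.3),(.5065,-.3535,.079)): print(delta(P,tool(5)))
print([onz(t,*x,.04).round(4).tolist() for x in((248,205),(319,205),(319,280),(247,280))])
E
```

```text
rim [0.50726283 0.25010774 0.079     ] [0.50692802 0.25282369 0.079     ] (array([0.50706442, 0.25150428, 0.07881684]), np.float64(0.002653434167844516))
dial [0.69171368 0.02238708 0.069     ]
line [-0.01339891  0.01051068  0.        ]
([-269.3, -417.6, -114.9], [-0.001, 0.0, 1.027])
([-610.5, -643.7, -94.8], [-0.001, 0.0, 1.027])
([-610.6, -643.6, 126.2], [-0.001, 0.0, 1.027])
[[0.5776, 0.1019, 0.04], [0.5795, -0.0874, 0.04], [0.3827, -0.0893, 0.04], [0.3805, 0.0974, 0.04]]
```

```bash
python3 -m pendant '[[0,0,-41,0,0,0.1,85],[0,-20,-80,0,0,0.2,85],[-269,-418,-115,0,0,1.027,85],[-269,-418,-115,0,0,1.027,85],[-269,-418,-115,0,0,1.027,85],[-269,-418,-115,0,0,1.027,85],[-269,-418,-115,0,0,1.027,85],[-269,-418,-115,0,0,1.027,85],[-269,-418,-115,0,0,1.027,85],[-269,-418,-115,0,0,1.027,85],[-269,-418,-115,0,0,1.027,85],[-269,-418,-115,0,0,1.027,85]]'; python3 -c "
from h import *
for P in((.5065,-.3535,.24),(.5065,-.3535,.079)): print(delta(P,tool(5)))"
```

```text
time_s: 1.3
eef_pos: [0.2901, 0.0634, 0.3156]
eef_rot: [179.9, 0.0, 95.0]
force: [2.4, 0.8, 0.2]
gripper_width: 0.085
grip_force: 0.0
([-434.3, 178.8, 76.1], [0.002, 0.0, 0.001])
([-434.2, 178.5, 237.1], [0.002, 0.0, 0.001])
```

```bash
python3 -m pendant '[[-434,179,76,0,0,0,85],[-434,179,76,0,0,0,85],[-434,179,76,0,0,0,85],[-434,179,76,0,0,0,85],[-434,179,76,0,0,0,85],[-434,179,76,0,0,0,85],[-434,179,76,0,0,0,85],[-434,179,76,0,0,0,85],[-434,179,76,0,0,0,85],[-434,179,76,0,0,0,85],[-434,179,76,0,0,0,85],[-434,179,76,0,0,0,85]]'; python3 - <<'E'
from h import *
t=snap('top');s=snap('side')
up=lambda c,x,y,w,h:cv2.resize(c['color'][y:y+h,x:x+w],None,fx=3,fy=3,interpolation=cv2.INTER_CUBIC)
cv2.imwrite('pics/crop3.png',np.hstack([up(t,345,150,130,130),up(s,345,150,130,130)]))
print(bot.observe()['eef_pos'],delta((.5065,-.3535,.079),tool(5)))
E
```

```text
time_s: 2.3
eef_pos: [0.5076, -0.3562, 0.2368]
eef_rot: [-179.9, 0.0, 94.9]
force: [-0.6, 1.9, 0.3]
gripper_width: 0.0846
grip_force: 0.0
[ 0.50694913 -0.35461442  0.23664908] ([0.9, -0.1, 157.7], [-0.002, -0.002, -0.003])
```

View pics/crop3.png

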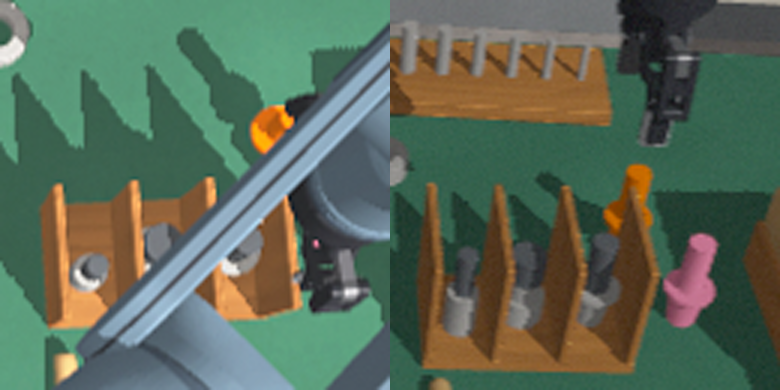

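Gripper hovers above the right slot; the fingertip is at side (433,197). Plug is still in its slot. Checking that pixel against the calibration.

```bash
python3 - <<'E'
from h import *
s=snap('side');t=snap('top')
for dx in(-.0425,.0425):
  for w in(-.011,.011): print(proj(s,(.507+dx,-.3546+w,.2366+.012)),proj(t,(.507+dx,-.3546+w,.2366+.012)))
E
```

```text
[431.1951703  204.95585583] [445.59843728 242.41027146]
[422.03403556 204.44552535] [435.55131847 242.29895546]
[426.86661314 182.5026152 ] [444.16589378 204.22847101]
[418.23482406 182.05026113] [434.2613907  204.12749905]
```

```bash
python3 - <<'E'
from h import *
s=snap('side');t=snap('top');o=bot.observe();P=o['eef_pos'];print(P,o['eef_rot'],o['gripper_width'])
def mk(c,pts,x,y,w,h,k=6):
    im=cv2.resize(c['color'][y:y+h,x:x+w],None,fx=k,fy=k,interpolation=cv2.INTER_CUBIC)
    for p,col in pts:
        u,v=proj(c,p);cv2.circle(im,(int((u-x+.5)*k),int((v-y+.5)*k)),4,col,-1)
    return im
pts=[(P,(0,0,255)),(P+[-.0425,0,.013],(0,255,0)),(P+[.0425,0,.013],(255,0,0)),(P+[0,0,.073],(0,255,255)),((.5065,-.3535,.115),(255,0,255))]
cv2.imwrite('pics/crop4.png',np.hstack([mk(t,pts,410,190,65,90),mk(s,pts,400,150,65,90)]))
E
```

```text
[ 0.50645194 -0.35075768  0.23959018] [ 1.79997134e+02 -1.31175473e-02  9.50209960e+01] 0.08538006730094297
```

View pics/crop4.png

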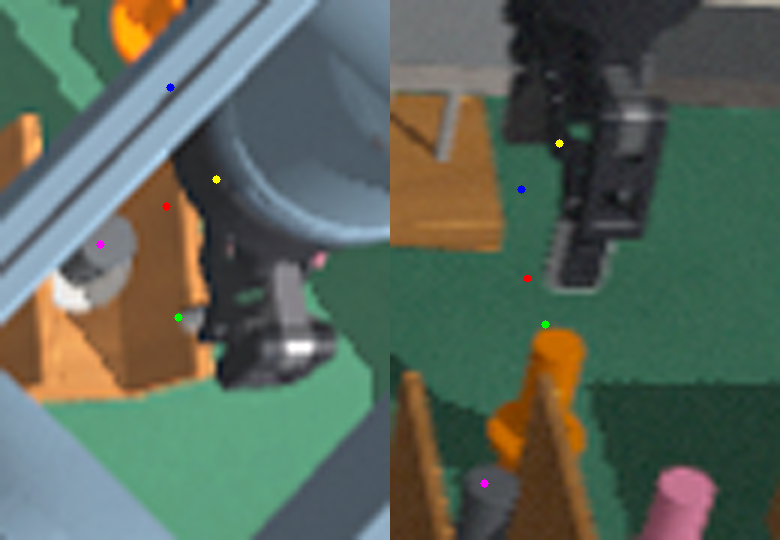

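```bash
python3 - <<'E'
from h import *
s=snap('side');t=snap('top');o=bot.observe();print(o['eef_pos'],o['q'])
print(tri(t,(442,242.4),s,(430.7,197.3)))
for z in (.24,.26,.28): print(onz(t,442,242.4,z),onz(s,430.7,197.3,z))
# independent check on rack: side/top of plug top, pink top etc
print('pink',tri(t,(462,223.5),s,(457.5,230)))
E
```

```text
[ 0.50665106 -0.3507113   0.2401245 ] [-4.50546453e+01  2.05733372e+01  7.50431280e+01  6.69437016e-03
  8.43253437e+01 -5.00992789e+01]
(array([ 0.46180853, -0.35510524,  0.27498843]), np.float64(0.007904140544236953))
[ 0.46522414 -0.35989631  0.24      ] [ 0.50233868 -0.37088594  0.24      ]
[ 0.46338896 -0.35483373  0.26      ] [ 0.47961605 -0.36423218  0.26      ]
[ 0.46155377 -0.34977115  0.28      ] [ 0.45689341 -0.35757842  0.28      ]
pink (array([ 0.52456014, -0.45865413,  0.10461361]), np.float64(0.024722031953329227))
```

The dots show the assumed fingertip (green) sits below the visible finger tip (side about (431,197)). I'll close the fingers in the air and measure the tip numerically.

```bash
python3 -m pendant '[[0,0,0,0,0,0,0],[0,0,0,0,0,0,0],[0,0,0,0,0,0,0],[0,0,0,0,0,0,0],[0,0,0,0,0,0,0],[0,0,0,0,0,0,0],[0,0,0,0,0,0,0],[0,0,0,0,0,0,0]]'; python3 - <<'E'
from h import *
s=snap('side');P=bot.observe()['eef_pos'];print(P,proj(s,P),proj(s,P-[.01,0,0]))
im=s['color'];x0,x1,y0,y1=410,450,180,215
m=im[...,1].astype(int)
for y in range(y0,y1,1): print(y,' '.join('%3d'%v for v in m[y,x0:x1]))
E
```

```text
time_s: 3.37
eef_pos: [0.5067, -0.3519, 0.2391]
eef_rot: [-180.0, -0.0, 95.0]
force: [-0.7, -0.1, 0.0]
gripper_width: -0.0001
grip_force: 0.0
[ 0.50672533 -0.35187446  0.23909555] [422.76150329 195.9863911 ] [423.2274838  198.64478753]
180  97  97  97  98  97  96  96  94  99 100 104  93  72  83  98  70  18  24  25  30  29  29  36  31  30  29  28  32  42  75  95 102 103 102 104 100 103 100 103  98
181  98 101 100 101 103  99 100 103 101 101 104  92  81  89  87  54  26  24  27  28  27  44  45  36  32  36  35  58  90 103 103 102 101 102 101 102 101 103 103 100
182 101 101 103 103  99 103 101 104 102 100 105  84  76  92  81  42  24  29  25  22  37  82  89  85  83  85  95 101 102 101  99 100 100 101 101 103 102 100 101  99
183 104 105 102 103 103 104 104 104 104  99  99  74  79  98  71  35  41  33  34  41  45  94 107 102 102 101 101 102 101 101 100 103 101 104 102 102  99 101 103 100
184 105 106 106 103 106 105 102 105 103 102  99  74 114 115  67  40  44  45  47  45  62 104 108 101 102 100 104 102 100 101 100 102 101 104 104 102 101 101 103 101
185 104 102 102 103 102 102 101 102  93  95 
[... 4175 characters left out ...]
 103 100 101 105 100 105 105 104 100 101 102
211 104 103 102 103  99 104 105 104 108 106 104 102  84  64  65  74  84  91 101 110 106 105 105 103 108 104 103 101 101 102 102 102 103 100  98 102 102 102 102 102
212 102 103 103 101 102 103 102 105 108 106 106 103  87  64  71  90  97  97 105 107 106 104 102 103 101 101 104 101 102 103  99 102 102 102 104 103 103 100 101 101
213 104 105 105 101 102 107 106 106 104 106 101  99  74  59  58  86 100  99 103 110 105  99 103 104  83  86 101  81  87 105  79  87  99  98 100  99 100 103 102  99
214 101 102 107 104 107 105 104 105 102 105 106  99  76  64  57  76  90 103 108 110 106 101  87  66  63  60  62  64  64  60  64  59  64  65  63  61  63  59  60  62
```

```bash
python3 -m pendant '[[0,0,0,0,0,0,85],[0,0,0,0,0,0,85],[0,0,0,0,0,0,85],[0,0,0,0,0,0,85],[0,0,30,0,0,0,85],[0,0,60,0,0,0,85],[0,0,90,0,0,0,85],[0,0,120,0,0,0,85],[0,0,120,0,0,0,85],[0,0,120,0,0,0,85]]'; python3 - <<'E'
from h import *
s=snap('side');t=snap('top');o=bot.observe();P=o['eef_pos'];print(P,o['force'])
def mk(c,pts,x,y,w,h,k=6):
    im=cv2.resize(c['color'][y:y+h,x:x+w],None,fx=k,fy=k,interpolation=cv2.INTER_CUBIC)
    for p,col in pts:
        u,v=proj(c,p);cv2.circle(im,(int((u-x+.5)*k),int((v-y+.5)*k)),3,col,-1)
    return im
pts=[(P,(0,0,255)),(P+[-.0425,0,.013],(0,255,0)),(P+[.0425,0,.013],(255,0,0)),(P+[0,0,.073],(0,255,255)),((.5065,-.3535,.115),(255,0,255))]
cv2.imwrite('pics/crop5.png',np.hstack([mk(t,pts,405,190,65,90),mk(s,pts,390,190,65,90)]))
E
```

```text
time_s: 4.25
eef_pos: [0.5058, -0.351, 0.1179]
eef_rot: [-179.9, -0.2, 95.0]
force: [-1.0, 0.1, -0.5]
gripper_width: 0.0847
grip_force: 0.0
[ 0.5077436  -0.35283962  0.12123384] [0.7426543  0.46222347 0.3304697 ]
```

View pics/crop5.png

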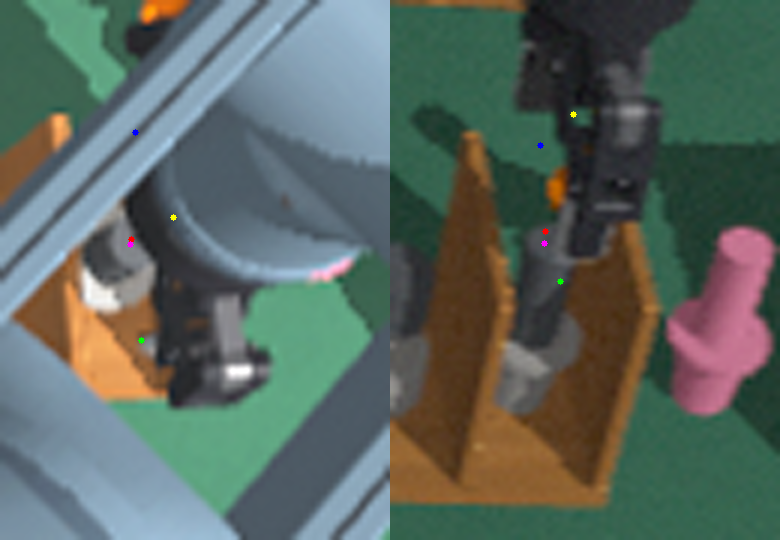

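Side view: the front finger tip (588,255 in the crop) is beside the handle, whose top is at (545,240). It lines up in y within a few mm, allowing for the 5° rack yaw. Tip height is uncertain, so I descend gently and close.

```bash
python3 -m pendant '[[0,0,15,0,0,0,85],[0,0,30,0,0,0,85],[0,0,40,0,0,0,85],[0,0,48,0,0,0,85],[0,0,48,0,0,0,85],[0,0,48,0,0,0,85]]'; python3 - <<'E'
from h import *
s=snap('side');t=snap('top');o=bot.observe();P=o['eef_pos'];print(P,o['force'])
def mk(c,pts,x,y,w,h,k=6):
    im=cv2.resize(c['color'][y:y+h,x:x+w],None,fx=k,fy=k,interpolation=cv2.INTER_CUBIC)
    for p,col in pts:
        u,v=proj(c,p);cv2.circle(im,(int((u-x+.5)*k),int((v-y+.5)*k)),3,col,-1)
    return im
pts=[(P,(0,0,255)),(P+[-.057,-.005,.013],(0,255,0))]
cv2.imwrite('pics/crop6.png',mk(s,pts,390,190,65,90))
E
```

```text
time_s: 4.85
eef_pos: [0.507, -0.3521, 0.0718]
eef_rot: [180.0, 0.0, 95.0]
force: [0.7, 0.3, 0.5]
gripper_width: 0.0852
grip_force: 0.0
[ 0.50728751 -0.35240147  0.07226477] [ 0.2721645  -0.41033231 -0.02634704]
```

View pics/crop6.png

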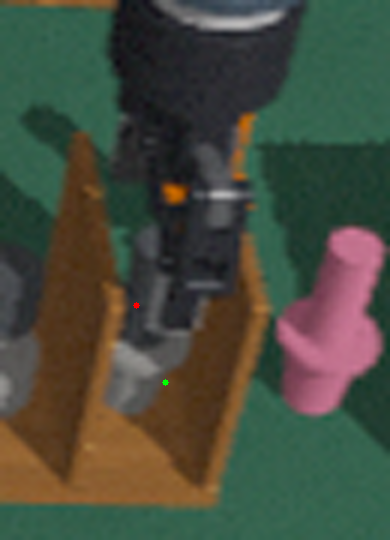

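Front finger (tip at crop (175,330)) overlaps the lower handle well. Close and lift a little.

```bash
python3 -m pendant '[[0,0,0,0,0,0,10],[0,0,0,0,0,0,10],[0,0,0,0,0,0,10],[0,0,0,0,0,0,10],[0,0,0,0,0,0,10],[0,0,0,0,0,0,10],[0,0,0,0,0,0,10],[0,0,0,0,0,0,10],[0,0,-10,0,0,0,10],[0,0,-25,0,0,0,10],[0,0,-40,0,0,0,10]]'
```

```text
time_s: 5.87
eef_pos: [0.5058, -0.3509, 0.1107]
eef_rot: [-179.9, -0.2, 95.0]
force: [0.3, -0.3, -2.8]
gripper_width: 0.0215
grip_force: 58.9
```

```bash
python3 -m pendant '[[0,0,-25,0,0,0,10],[0,0,-50,0,0,0,10],[0,0,-80,0,0,0,10],[0,0,-110,0,0,0,10],[0,0,-140,0,0,0,10],[0,0,-140,0,0,0,10],[0,0,-140,0,0,0,10]]'; python3 - <<'E'
from h import *
print(bot.observe()['eef_pos'],delta((.515,-.025,.25),tool(5)),delta((.515,-.025,.103),tool(5)))
E
```

```text
time_s: 6.45
eef_pos: [0.5072, -0.3523, 0.2531]
eef_rot: [179.9, 0.2, 95.0]
force: [-0.9, 0.2, -3.2]
gripper_width: 0.0219
grip_force: 59.3
[ 0.5072309  -0.35226077  0.2531237 ] ([325.4, 36.2, 2.3], [0.002, 0.003, -0.0]) ([325.8, 35.9, 149.3], [0.002, 0.003, -0.0])
```

```bash
python3 -m pendant '[[25,3,2,0,0,0,10],[55,6,2,0,0,0,10],[90,10,2,0,0,0,10],[125,14,2,0,0,0,10],[160,18,2,0,0,0,10],[195,22,2,0,0,0,10],[230,26,2,0,0,0,10],[265,30,2,0,0,0,10],[295,33,2,0,0,0,10],[315,35,2,0,0,0,10],[326,36,2,0,0,0,10],[326,36,2,0,0,0,10]]'; python3 - <<'E'
from h import *
print(bot.observe()['eef_pos'],delta((.515,-.025,.105),tool(5)))
E
```

```text
time_s: 7.45
eef_pos: [0.513, -0.0216, 0.2475]
eef_rot: [-179.8, -0.1, 95.1]
force: [-0.5, 0.3, -2.8]
gripper_width: 0.0215
grip_force: 59.2
[ 0.51298366 -0.02155476  0.24750629] ([-3.9, 2.2, 142.5], [-0.003, -0.002, 0.003])
```

```bash
python3 -m pendant '[[0,0,30,0,0,0,10],[0,0,60,0,0,0,10],[0,0,90,0,0,0,10],[0,0,115,0,0,0,10],[0,0,130,0,0,0,10],[0,0,138,0,0,0,10],[0,0,142,0,0,0,10],[0,0,144,0,0,0,10],[0,0,144,0,0,0,10],[0,0,144,0,0,0,10]]'; python3 -m pendant '[[0,0,1,0,0,0,10],[0,0,2,0,0,0,10],[0,0,2,0,0,0,10]]'
```

```text
time_s: 8.28
eef_pos: [0.5151, -0.0244, 0.1061]
eef_rot: [179.9, 0.0, 95.0]
force: [-0.8, -0.5, -2.4]
gripper_width: 0.0219
grip_force: 59.2
time_s: 8.53
eef_pos: [0.5145, -0.0239, 0.1036]
eef_rot: [180.0, 0.0, 95.0]
force: [0.0, -0.3, -3.0]
gripper_width: 0.0216
grip_force: 59.2
```

```bash
python3 -m pendant '[[0,0,0.5,0,0,0,10],[0,0,1,0,0,0,10],[0,0,1,0,0,0,10],[0,0,1,0,0,0,10]]'; python3 -m pendant '[[0,0,0.5,0,0,0,10],[0,0,1,0,0,0,10],[0,0,1,0,0,0,10]]'
```

```text
time_s: 8.87
eef_pos: [0.5142, -0.0239, 0.1021]
eef_rot: [-180.0, -0.0, 95.0]
force: [-0.8, -0.1, -2.6]
gripper_width: 0.0213
grip_force: 59.2
time_s: 9.12
eef_pos: [0.5145, -0.024, 0.1016]
eef_rot: [180.0, 0.0, 95.0]
force: [-1.0, 0.4, 1.2]
gripper_width: 0.0211
grip_force: 59.8
```

```bash
python3 -m pendant '[[0,0,0,0,0,0,40],[0,0,0,0,0,0,60],[0,0,0,0,0,0,85],[0,0,0,0,0,0,85],[0,0,0,0,0,0,85],[0,0,0,0,0,0,85],[0,0,-25,0,0,0,85],[0,0,-55,0,0,0,85],[0,0,-85,0,0,0,85],[0,0,-120,0,0,0,85],[0,0,-150,0,0,0,85]]'
python3 - <<'E'
from h import *
o=bot.observe();print(o['eef_pos'])
az=80.2
L=lean(az,45);print(L.as_euler('xyz',degrees=True))
base=np.array([.5145,-.024,.04])
def tcp(h,back=0,up=0,L=L): 
    z=L.as_matrix()[:,2]; return base+[0,0,h+up]+z*(.0187-back)
for b,u in((.12,.06),(.12,0),(0,0)): print(tcp(.077,b,u).round(4),delta(tcp(.077,b,u),L))
E
```

```text
time_s: 10.03
eef_pos: [0.5142, -0.0239, 0.2533]
eef_rot: [180.0, 0.0, 95.0]
force: [1.2, -0.1, -0.3]
gripper_width: 0.0852
grip_force: 0.0
[ 0.51424642 -0.02390682  0.25327386]
[180.  -45.   80.2]
[ 0.5023 -0.0946  0.2486] ([-69.4, -18.0, 4.6], [-0.1, 0.781, 0.245])
[ 0.5023 -0.0946  0.1886] ([-69.4, -18.1, 64.6], [-0.1, 0.781, 0.245])
[ 0.5168 -0.011   0.1038] ([12.7, 3.5, 149.5], [-0.1, 0.781, 0.245])
```

```bash
python3 -m pendant '[[-25,-6,0,-0.03,0.11,0.04,85],[-50,-12,2,-0.1,0.781,0.245,85],[-69,-18,5,-0.1,0.781,0.245,85],[-69,-18,5,-0.1,0.781,0.245,85],[-69,-18,5,-0.1,0.781,0.245,85],[-69,-18,5,-0.1,0.781,0.245,85],[-69,-18,5,-0.1,0.781,0.245,85],[-69,-18,5,-0.1,0.781,0.245,85],[-69,-18,5,-0.1,0.781,0.245,85],[-69,-18,5,-0.1,0.781,0.245,85]]'
python3 - <<'E'
from h import *
print(bot.observe()['q'].round(1))
for n in('top','side'):
    c=snap(n);u,v=proj(c,(.5145,-.024,.085)).astype(int);print(n,u,v,proj(c,(.5145,-.024,.145)))
    g=c['color'].max(2); x0,y0=u-18,v-22
    m=np.uint8(g[y0:y0+44,x0:x0+36]>95)
    k,l,st,ce=cv2.connectedComponentsWithStats(m)
    for i in range(1,k):
        if st[i,4]>15: print(st[i]+[x0,y0,0,0,0],(ce[i]+[x0,y0]).round(1),onz(c,*(ce[i]+[x0,y0]),.085).round(4))
E
```

```text
time_s: 10.87
eef_pos: [0.5025, -0.0941, 0.2465]
eef_rot: [-180.0, -44.9, 80.3]
force: [0.8, 0.3, -1.2]
gripper_width: 0.085
grip_force: 0.0
[-49.1  21.   89.3  33.6 100.  -42.6]
top 293 227 [292.83050228 224.05394103]
[275 208   8   9  51] [277.6 212.8] [0.5508 0.0187 0.085 ]
[287 217  19  20 295] [296.1 226.9] [ 0.515  -0.0293  0.085 ]
side 295 228 [294.70025272 213.06574326]
[277 206  36  37 628] [296.4 218.1] [ 0.5552 -0.0233  0.085 ]
```

```bash
python3 - <<'E'
from h import *
L=lean(80.2,45);z=L.as_matrix()[:,2]
G=np.array([.5145,-.024,.117])+z*.0187
for b in(.1,.05,0): print((G-z*b).round(4),delta(G-z*b,L))
t=snap('top');s=snap('side')
up=lambda c,x,y:cv2.resize(c['color'][y:y+80,x:x+80],None,fx=5,fy=5,interpolation=cv2.INTER_CUBIC)
cv2.imwrite('pics/crop7.png',np.hstack([up(t,250,190),up(s,250,190)]))
E
```

```text
[ 0.5047 -0.0806  0.1745] ([-42.1, -0.2, 60.6], [-0.001, 0.003, 0.002])
[ 0.5107 -0.0458  0.1391] ([-41.9, -0.2, 110.6], [-0.001, 0.003, 0.002])
[ 0.5168 -0.011   0.1038] ([-41.8, -0.1, 160.6], [-0.001, 0.003, 0.002])
```

View pics/crop7.png

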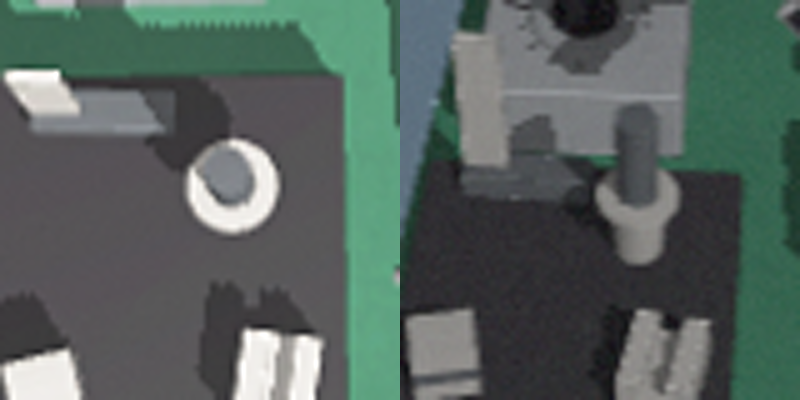

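The gauge stands upright on the plate with nothing disturbed. Its collar centre is at top (296.2,226.9), side handle top (296.8,213). Placing it about 4 mm further toward −y than assumed.

```bash
python3 - <<'E'
from h import *
t=snap('top');s=snap('side')
print(tri(t,(294.6,224),s,(296.8,213)),onz(t,296.2,226.9,.085),onz(s,297.2,228.9,.085))
L=lean(80.2,45);z=L.as_matrix()[:,2]
G=np.array([.5148,-.027,.117])+z*.0187
for b in(.1,0): print((G-z*b).round(4),delta(G-z*b,L))
E
```

```text
(array([ 0.51466976, -0.02903862,  0.14551687]), np.float64(0.0014349016484593937)) [ 0.5148507  -0.02968493  0.085     ] [ 0.5126303  -0.03003689  0.085     ]
[ 0.505  -0.0836  0.1745] ([-44.0, 0.8, 58.4], [-0.001, 0.002, 0.002])
[ 0.5171 -0.014   0.1038] ([-43.8, 0.9, 158.4], [-0.001, 0.002, 0.002])
```

```bash
python3 -m pendant '[[-25,0,20,0,0,0,85],[-45.5,0.5,50,0,0,0,85],[-45.5,0.5,80,0,0,0,85],[-45.5,0.5,105,0,0,0,85],[-45.5,0.5,130,0,0,0,85],[-45.5,0.5,147,0,0,0,85],[-45.5,0.5,157,0,0,0,85],[-45.5,0.5,157,0,0,0,85],[-45.5,0.5,157,0,0,0,85]]'
python3 - <<'E'
from h import *
print(delta(np.array([.5147,-.0295,.117])+lean(80.2,45).as_matrix()[:,2]*.0187,lean(80.2,45)))
E
```

```text
time_s: 11.92
eef_pos: [0.5162, -0.0165, 0.1033]
eef_rot: [-179.9, -45.0, 80.2]
force: [1.2, -0.4, 1.1]
gripper_width: 0.0851
grip_force: 0.0
([0.4, 0.7, -0.2], [-0.001, 0.001, 0.0])
```

```bash
python3 -m pendant '[[0,0,0,0,0,0,60],[0,0,0,0,0,0,40],[0,0,0,0,0,0,10],[0,0,0,0,0,0,10],[0,0,0,0,0,0,10],[0,0,0,0,0,0,10],[0,0,0,0,0,0,10],[0,0,0,0,0,0,10],[0,0,0,0,0,0,10]]'
```

```text
time_s: 12.67
eef_pos: [0.5164, -0.0168, 0.1035]
eef_rot: [-180.0, -45.0, 80.2]
force: [-0.5, 0.1, 4.9]
gripper_width: 0.0183
grip_force: 58.1
```

```bash
python3 - <<'E'
from h import *
P=bot.observe()['eef_pos'];off=P-np.array([.5146,-.0293,.04]);L=lean(80.2,45);print(P,off)
for b in((.5146,-.0293,.045),(.5146,-.0293,.089),(.475,.05,.089),(.49,.153,.089),(.507,.2515,.089)): print(delta(np.array(b)+off,L))
E
```

```text
[ 0.5164465  -0.0167642   0.10353941] [0.0018465  0.0125358  0.06353941]
([3.5, -0.0, -3.5], [-0.0, -0.0, -0.0])
([34.7, -0.0, -34.6], [-0.0, -0.0, -0.0])
([85.1, -52.5, 15.9], [-0.0, -0.0, -0.0])
([158.7, -55.3, 89.4], [-0.0, -0.0, -0.0])
([229.3, -55.3, 160.1], [-0.0, -0.0, -0.0])
```

```bash
python3 -m pendant '[[3.5,0,-3.5,0,0,0,10],[8,0,-8,0,0,0,10],[18,0,-18,0,0,0,10],[28,0,-28,0,0,0,10],[34.7,0,-34.6,0,0,0,10],[34.7,0,-34.6,0,0,0,10],[34.7,0,-34.6,0,0,0,10]]'
```

```text
time_s: 13.25
eef_pos: [0.5163, -0.0169, 0.1524]
eef_rot: [180.0, -44.9, 80.2]
force: [0.2, -1.0, -3.6]
gripper_width: 0.0184
grip_force: 58.4
```

```bash
python3 -m pendant '[[8,-14,8,0,0,0,10],[20,-30,20,0,0,0,10],[35,-43,35,0,0,0,10],[50,-52.5,50.5,0,0,0,10],[66,-54,66,0,0,0,10],[82,-55,82,0,0,0,10],[97,-55.3,97,0,0,0,10],[110,-55.3,110,0,0,0,10],[119,-55.3,119,0,0,0,10],[124,-55.3,124,0,0,0,10],[124,-55.3,124,0,0,0,10],[124,-55.3,124,0,0,0,10]]'
python3 - <<'E'
from h import *
P=bot.observe()['eef_pos'];off=np.array([.0018465,.0125358,.06353941]);L=lean(80.2,45);print(P)
print(delta(np.array((.507,.2515,.089))+off,L))
t=snap('top');s=snap('side')
b=P-off;print('base',b,'top px',proj(t,b+[0,0,.105]),proj(s,b+[0,0,.105]),proj(t,b+[0,0,.045]),proj(s,b+[0,0,.045]))
up=lambda c,x,y:cv2.resize(c['color'][y:y+80,x:x+80],None,fx=5,fy=5,interpolation=cv2.INTER_CUBIC)
cv2.imwrite('pics/crop8.png',np.hstack([up(t,180,180),up(s,190,170)]))
E
```

```text
time_s: 14.25
eef_pos: [0.4911, 0.1656, 0.1516]
eef_rot: [-179.8, -45.0, 80.1]
force: [-0.0, -0.8, -3.2]
gripper_width: 0.0185
grip_force: 58.5
[0.49105628 0.16563206 0.15160605]
([71.4, 0.9, 70.0], [-0.002, 0.001, -0.001])
base [0.48920978 0.15309626 0.08806664] top px [215.60149672 231.43849524] [226.62696753 202.80949779] [220.58020517 234.15750992] [229.39033787 218.89369375]
```

View pics/crop8.png

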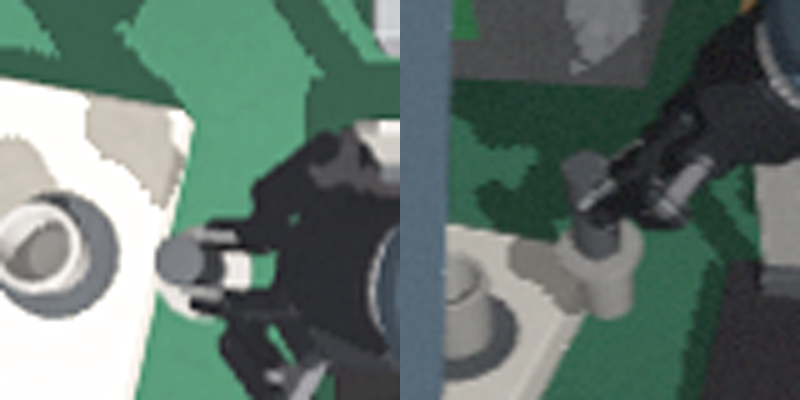

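Plug is held upright. Its handle top is at top (215.8,231.2), side (226.6,203.2), within 0.5 px of prediction. Rim centre is about top (187.5,229.4). Moving over the socket.

```bash
python3 -m pendant '[[8,0,8,0,0,0,10],[20,0.3,20,0,0,0,10],[35,0.5,35,0,0,0,10],[50,0.7,49,0,0,0,10],[62,0.8,61,0,0,0,10],[69,0.8,68,0,0,0,10],[71.3,0.8,70,0,0,0,10],[71.3,0.8,70,0,0,0,10],[71.3,0.8,70,0,0,0,10],[71.3,0.8,70,0,0,0,10]]'
python3 - <<'E'
from h import *
P=bot.observe()['eef_pos'];off=np.array([.0018465,.0125358,.06353941]);L=lean(80.2,45);print(P-off)
for z in(.079,.075,.065,.05,.045,.041,.039,.037):print(delta(np.array((.507,.2515,z))+off,L))
E
```

```text
time_s: 15.18
eef_pos: [0.5095, 0.2632, 0.1528]
eef_rot: [-179.9, -45.0, 80.1]
force: [0.4, -0.1, -2.6]
gripper_width: 0.0183
grip_force: 58.5
[0.50762952 0.25063054 0.08925452]
([-6.7, -0.8, 7.8], [-0.0, 0.0, -0.001])
([-9.5, -0.8, 10.6], [-0.0, 0.0, -0.001])
([-16.6, -0.7, 17.7], [-0.0, 0.0, -0.001])
([-27.2, -0.7, 28.3], [-0.0, 0.0, -0.001])
([-30.7, -0.7, 31.8], [-0.0, 0.0, -0.001])
([-33.6, -0.7, 34.7], [-0.0, 0.0, -0.001])
([-35.0, -0.7, 36.1], [-0.0, 0.0, -0.001])
([-36.4, -0.7, 37.5], [-0.0, 0.0, -0.001])
```

```bash
python3 -m pendant '[[-4,-0.5,5,0,0,0,10],[-9,-0.8,10,0,0,0,10],[-14,-0.8,15,0,0,0,10],[-19,-0.8,20,0,0,0,10],[-22,-0.8,23,0,0,0,10],[-22,-0.8,23,0,0,0,10],[-22,-0.8,23,0,0,0,10]]'
python3 -c "
from bench import bot
o=bot.observe();print(o['eef_pos']-[.0018465,.0125358,.06353941],o['force'],o['moment'])"
python3 -m pendant '[[-2,0,2,0,0,0,10],[-4,0,4,0,0,0,10],[-6,0,6,0,0,0,10],[-6,0,6,0,0,0,10],[-6,0,6,0,0,0,10]]'
python3 -c "
from bench import bot
o=bot.observe();print(o['eef_pos']-[.0018465,.0125358,.06353941],o['force'],o['moment'])"
```

```text
time_s: 15.77
eef_pos: [0.5083, 0.2649, 0.1207]
eef_rot: [-179.8, -45.0, 80.1]
force: [0.2, 0.3, -2.8]
gripper_width: 0.0185
grip_force: 58.6
[0.50646251 0.25234796 0.05713336] [ 0.18253034  0.34095065 -2.83832607] [-0.67669338  0.11782226  0.0419431 ]
time_s: 16.18
eef_pos: [0.5084, 0.2649, 0.1125]
eef_rot: [-179.9, -45.0, 80.1]
force: [0.5, 0.5, -2.8]
gripper_width: 0.0187
grip_force: 58.6
[0.50652881 0.25233904 0.04896982] [ 0.45610588  0.47553093 -2.81345361] [-0.70164426  0.08206692  0.02573705]
```

```bash
for i in 1 2; do python3 -m pendant '[[-1,0,1,0,0,0,10],[-2,0,2,0,0,0,10],[-2.8,0,2.8,0,0,0,10],[-2.8,0,2.8,0,0,0,10],[-2.8,0,2.8,0,0,0,10]]' | grep -E 'pos|force'; done
```

```text
eef_pos: [0.5084, 0.2648, 0.1086]
force: [-1.3, 0.5, -3.1]
grip_force: 58.6
eef_pos: [0.5084, 0.2648, 0.1046]
force: [-1.0, -0.5, -2.3]
grip_force: 58.6
```

```bash
for i in 1 2 3; do python3 -m pendant '[[-0.4,0,0.4,0,0,0,10],[-0.8,0,0.8,0,0,0,10],[-0.8,0,0.8,0,0,0,10],[-0.8,0,0.8,0,0,0,10]]' | grep -E 'pos|force'; done
```

```text
eef_pos: [0.5085, 0.2648, 0.1036]
force: [0.1, 0.1, -2.5]
grip_force: 58.6
eef_pos: [0.5088, 0.2649, 0.1031]
force: [-1.5, -2.9, 3.9]
grip_force: 59.5
eef_pos: [0.5091, 0.265, 0.103]
force: [-3.6, -5.6, 11.1]
grip_force: 60.6
```

```bash
python3 -m pendant '[[0.6,0,-0.6,0,0,0,10],[0.6,0,-0.6,0,0,0,10],[0.6,0,-0.6,0,0,0,35],[0.6,0,-0.6,0,0,0,60],[0.6,0,-0.6,0,0,0,85],[0.6,0,-0.6,0,0,0,85],[0.6,0,-0.6,0,0,0,85],[0.6,0,-0.6,0,0,0,85]]'
python3 - <<'E'
from h import *
t=snap('top');s=snap('side');b=np.array([.507,.2515,.039])
for h in(.045,.105): print(proj(t,b+[0,0,h]),proj(s,b+[0,0,h]))
E
```

```text
time_s: 18.68
eef_pos: [0.5084, 0.2649, 0.102]
eef_rot: [-179.9, -45.0, 80.1]
force: [-0.6, 0.6, 0.8]
gripper_width: 0.085
grip_force: 0.0
[186.19223367 228.81965763] [198.91531658 224.63857805]
[179.73492397 225.956811  ] [195.25137981 209.45470333]
```

```bash
python3 -m pendant '[[0,0,-15,0,0,0,85],[0,0,-40,0,0,0,85],[0,0,-70,0,0,0,85],[0,0,-100,0,0,0,85],[0,0,-130,0,0,0,85],[0,0,-150,0,0,0,85],[0,0,-150,0,0,0,85]]'
python3 - <<'E'
from h import *
t=snap('top');s=snap('side')
# dark handle / plug check: dark pixels against white in top
g=t['color'].max(2); x0,y0=172,212
print('top'); 
for y in range(y0,y0+32,1): print(y,' '.join('%3d'%v for v in g[y,x0:x0+32]))
o=bot.observe();print(o['eef_pos'],o['eef_rot'],o['q'].round(1))
E
```

```text
time_s: 19.37
eef_pos: [0.4926, 0.1575, 0.2107]
eef_rot: [179.6, -44.9, 80.3]
force: [1.4, -0.2, 0.2]
gripper_width: 0.0849
grip_force: 0.0
top
212 201 200 199 202 201 201 201 202 205 206 204 204 204 203 202 198 212 251 255 255 255 254 254 254 254 254 255 255 255 254 255 254
213 201 201 201 201 202 202 202 202 202 203 201 203 204 204 203 202 199 230 255 255 255 255 254 254 254 254 254 255 255 255 254 254
214 199 201 201 202 202 201 200 200 200 201 203 204 205 205 205 204 203 216 252 255 255 255 254 254 254 254 255 254 254 254 254 254
215 196 200 202 201 201 202 202 202 200 202 205 206 207 206 206 206 205 201 216 251 255 255 255 254 254 254 255 254 254 254 254 255
216 193 198 202 201 203 202 203 204 204 203 204 205 206 206 205 206 205 202 200 232 255 255 255 255 255 255 255 254 254 254 254 255
217 192 198 201 202 203 203 203 206 205 204 203 203 205 206 205 206 205 204 206 223 253 251 253 255 255 255 255 255 254 254 254 255
218 250 196 201 202 202 201 202 204 204 202 203 204 205 206 207 202 167 164 153 154 157 170 192 249 254 255 255 255 255 254 254 254
219 255 252 200 202 201 201 202 
[... 2684 characters left out ...]
124 124 126 130 129 131 134 128 125 126 196 255 255 255
240 255 255 255 254 255 255 255 255 255 255 186 117 127 129 130 127 127 126 129 127 129 130 129 129 132 124 138 225 255 255 255 255
241 255 255 255 255 255 255 255 255 255 255 255 228 149 124 126 126 129 123 130 128 128 129 128 127 124 134 227 255 255 255 255 255
242 255 255 255 255 255 255 255 255 255 255 255 255 255 190 147 120 124 123 124 124 127 123 120 136 226 255 255 255 255 255 255 255
243 255 255 255 255 255 255 254 255 255 255 255 255 255 255 255 230 178 149 152 151 162 196 209 255 255 255 255 255 255 255 255 255
[0.49094476 0.15986946 0.20828854] [-179.98185771  -44.97167421   80.11863012] [-27.3  11.6 108.9  43.2  79.8 -33.3]
```

The plug is home: handle top at top (179.6,226.1) against predicted (179.7,226.0), collar centre (187,228.8). Now measure the dial numerically.

```bash
python3 - <<'E'
from h import *
for n,(x0,y0,x1,y1) in(('top',(264,150,294,178)),('side',(276,178,306,206))):
    c=snap(n);g=c['color'].max(2)
    print(n,'cols',x0)
    for y in range(y0,y1): print(y,' '.join('%3d'%v for v in g[y,x0:x1]))
    for z in(.055,.069,.099): print(z,proj(c,(.689,.0215,z)).round(1))
# box top edges in top: rows/cols gradient
t=snap('top')['color'].max(2).astype(int)
print(t[183:194,262],t[183:194,298],t[136:146,262],t[136:146,298]);print(t[148,250:260],t[182,250:260],t[148,298:308],t[182,298:308])
E
```

```text
top cols 264
150 198 149 120 124 126 124 123 123 122 110  98 123 122 119 129 151 116 143 146 162 202 199 194 157 179 197 197 199 197 197
151 151 119 123 125 125 125 124 123 123 121 116 121 121 120 119 121 140 186 172 152 167 196 167 129 188 198 198 198 198 199
152 118 123 121  99 116 127 123 118 123 122 121 122 122 120 121 116 107 156 185 192 176 181 166 180 200 199 198 199 198 197
153 123 126 122 103  81 114 123 118 121 121 122 124 123 125 119  90  55  70 118 168 201 190 189 199 201 198 199 199 198 198
154 123 126 124 122 106 118 123 122 122 124 120  96  98  82  77  57  47  49  55  99 165 200 198 192 182 200 200 199 200 198
155 121 123 124 124 124 122 123 123 123 108  83  53  52  32  42  49  54  53  54  61 123 203 198 194 189 203 202 193 162 198
156 118 124 125 125 122 122 122 119  92  64  41  35  38  48  52  55  54  57  61  55 108 207 198 197 192 179 196 144 128 199
157 177 125 126 123 121 122 121 103  49  33  35  38  44  53  55  56  59  61  58  49  81 169 199 197 194 182 182 172 176 199
158 139 102 125 121 121 123 117  68  35  36  36  44  51  54  57  60  61  59  54  49  53 117 202
[... 5634 characters left out ...]
 128 127 126 127 125 128 127 127 127 127 127 128
204 129 130 128 131 126 126 128 127 128 129 129 129 126 129 128 127 131 129 128 128 129 129 131 126 129 126 128 129 127 128
205 130 128 132 131 128 130 127 128 126 129 131 129 130 127 128 128 128 128 129 132 131 130 128 129 129 127 129 129 130 132
0.055 [286.9 194.3]
0.069 [286.7 191. ]
0.099 [286.4 183.8]
[205 206 207 225 203 180 183 185 168 131 101] [207 205 210 208 189 178 181 168 163 161 164] [ 95  97  94  93  92 178 206 199 197 199] [154 155 156 141 165 196 198 196 196 196]
[ 97  97  95  94 106 172 207 198 202 203] [156 133  91  92 109 182 211 209 209 209] [196 199 199 204 204 145 153 153 156 156] [207 207 208 210 201 150 161 160 159 158]
```

```bash
python3 - <<'E'
from h import *
o=bot.observe()
for p,Rt in(((.55,.06,.26),lean(80.2,45)),((.6885,.0215,.2),tool(50.5))):
    print(delta(p,Rt))
E
```

```text
([-25.9, 76.3, -100.9], [-0.003, -0.001, -0.002])
([-78.2, 219.6, -69.1], [0.409, -0.713, -0.996])
```

```bash
python3 -m pendant '[[-6,20,-30,0,0,0,85],[-15,45,-60,0,0,0,85],[-26,76,-90,0.04,-0.07,-0.1,85],[-50,130,-90,0.409,-0.713,-0.996,85],[-78,220,-69,0.409,-0.713,-0.996,85],[-78,220,-69,0.409,-0.713,-0.996,85],[-78,220,-69,0.409,-0.713,-0.996,85],[-78,220,-69,0.409,-0.713,-0.996,85],[-78,220,-69,0.409,-0.713,-0.996,85],[-78,220,-69,0.409,-0.713,-0.996,85],[-78,220,-69,0.409,-0.713,-0.996,85],[-78,220,-69,0.409,-0.713,-0.996,85]]'
python3 -m pendant '[[0,0,0,0,0,0,85],[0,0,0,0,0,0,85]]' >/dev/null
python3 - <<'E'
from h import *
o=bot.observe();print(o['eef_pos'],o['eef_rot'],o['q'].round(1))
for p in((.6885,.0215,.12),(.6885,.0215,.075)): print(delta(p,tool(50.5)))
E
```

```text
time_s: 20.62
eef_pos: [0.6898, 0.022, 0.1998]
eef_rot: [179.4, -1.1, 139.0]
force: [0.4, 1.1, -0.6]
gripper_width: 0.0849
grip_force: 0.0
[0.68889845 0.0233521  0.20057505] [179.2249817   -1.35374335 138.69590475] [ -8.1  29.9  66.1   1.4  84.7 -56.9]
([-2.8, -2.7, 80.5], [0.014, -0.023, -0.032])
([-3.9, -3.4, 125.5], [0.014, -0.023, -0.032])
```

```bash
python3 -m pendant '[[0,0,20,0.014,-0.023,-0.032,85],[-1.5,-1.5,50,0.014,-0.023,-0.032,85],[-2.8,-2.7,80,0.014,-0.023,-0.032,85],[-3.4,-3,105,0.014,-0.023,-0.032,85],[-3.8,-3.3,120,0.014,-0.023,-0.032,85],[-3.9,-3.4,125,0.014,-0.023,-0.032,85],[-3.9,-3.4,125,0.014,-0.023,-0.032,85],[-3.9,-3.4,125,0.014,-0.023,-0.032,85]]'
```

```text
time_s: 21.45
eef_pos: [0.69, 0.0175, 0.0766]
eef_rot: [180.0, 0.1, 140.3]
force: [-0.9, -0.1, 0.7]
gripper_width: 0.085
grip_force: 0.0
```

```bash
python3 -m pendant '[[0,0,0,0,0,0,60],[0,0,0,0,0,0,40],[0,0,0,0,0,0,25],[0,0,0,0,0,0,15],[0,0,0,0,0,0,5],[0,0,0,0,0,0,5],[0,0,0,0,0,0,5],[0,0,0,0,0,0,5],[0,0,0,0,0,0,5],[0,0,0,0,0,0,5]]'; python3 -c "
from h import *
o=bot.observe();print(o['moment'],delta((.6885,.0215,.075),tool(-15.9)),delta((.6885,.0215,.075),tool(50.5)))"
```

```text
time_s: 22.28
eef_pos: [0.6896, 0.0183, 0.0765]
eef_rot: [-180.0, 0.2, 140.4]
force: [0.1, -0.3, -0.0]
gripper_width: 0.0049
grip_force: 0.0
[-0.00192283  0.02012559  0.01939037] ([2.8, 1.8, 1.4], [0.001, 0.003, 1.158]) ([2.8, 1.8, 1.4], [-0.0, 0.003, -0.001])
```

Missed: the fingers shut to 5 mm with no force, which confirms the earlier image evidence that the tips sit about 20 mm short of the stated TCP. Open, go lower and close again.

```bash
python3 -m pendant '[[0,0,-5,0,0,0,40],[0,0,-5,0,0,0,60],[2.8,1.8,-5,0,0,0,85],[2.8,1.8,-5,0,0,0,85],[2.8,1.8,-5,0,0,0,85],[2.8,1.8,3,0,0,0,85],[2.8,1.8,10,0,0,0,85],[2.8,1.8,16,0,0,0,85],[2.8,1.8,20,0,0,0,85],[2.8,1.8,20,0,0,0,85],[2.8,1.8,20,0,0,0,85]]'
python3 -m pendant '[[0,0,0,0,0,0,60],[0,0,0,0,0,0,40],[0,0,0,0,0,0,25],[0,0,0,0,0,0,15],[0,0,0,0,0,0,5],[0,0,0,0,0,0,5],[0,0,0,0,0,0,5],[0,0,0,0,0,0,5],[0,0,0,0,0,0,5]]'; python3 -c "
from h import *
o=bot.observe();print(o['moment'],delta((.6885,.0215,.055),tool(50.5)))"
```

```text
time_s: 23.2
eef_pos: [0.6882, 0.0214, 0.0558]
eef_rot: [-179.9, 0.1, 140.4]
force: [0.2, -0.0, 0.3]
gripper_width: 0.0851
grip_force: 0.0
time_s: 23.95
eef_pos: [0.6895, 0.0225, 0.0571]
eef_rot: [179.9, 0.2, 140.5]
force: [2.0, 4.6, 1.6]
gripper_width: 0.0125
grip_force: 61.1
[ 0.61230096 -0.33610467 -0.02961559] ([0.1, -1.5, 2.1], [0.002, 0.004, -0.001])
```

```bash
python3 -m pendant '[[0,0,0,0,0,0.08,5],[0,0,0,0,0,0.18,5],[0,0,0,0,0,0.28,5],[0,0,0,0,0,0.38,5],[0,0,0,0,0,0.48,5],[0,0,0,0,0,0.58,5],[0,0,0,0,0,0.68,5],[0,0,0,0,0,0.78,5],[0,0,0,0,0,0.88,5],[0,0,0,0,0,0.98,5],[0,0,0,0,0,1.08,5],[0,0,0,0,0,1.16,5]]'
python3 -m pendant '[[0,0,0,0,0,0,5],[0,0,0,0,0,0,5],[0,0,0,0,0,0,5]]'
```

```text
time_s: 24.95
eef_pos: [0.6894, 0.0227, 0.0571]
eef_rot: [179.8, -0.0, 73.7]
force: [2.6, 5.2, 1.8]
gripper_width: 0.0123
grip_force: 61.1
time_s: 25.2
eef_pos: [0.6894, 0.0227, 0.0571]
eef_rot: [179.8, -0.0, 74.0]
force: [2.3, 5.1, 2.4]
gripper_width: 0.0121
grip_force: 61.1
```

Release, lift clear to the side, and measure the line against the long mark.

```bash
python3 -m pendant '[[0,0,0,0,0,0,25],[0,0,0,0,0,0,50],[0,0,0,0,0,0,85],[0,0,0,0,0,0,85],[0,0,0,0,0,0,85],[0,0,0,0,0,0,85],[0,0,-30,0,0,0,85],[0,0,-70,0,0,0,85],[0,0,-110,0,0,0,85],[0,0,-150,0,0,0,85]]'
python3 -c "
from h import *
print(bot.observe()['force'],delta((.42,-.2,.28),tool(-15.9)))"
```

```text
time_s: 26.03
eef_pos: [0.6878, 0.0216, 0.2078]
eef_rot: [179.9, 0.1, 74.0]
force: [0.4, 0.5, -0.1]
gripper_width: 0.0851
grip_force: 0.0
[ 0.41893393  0.52471748 -0.11082164] ([-287.1, -196.1, -72.0], [0.001, 0.002, -0.002])
```

```bash
python3 -m pendant '[[-287,-196,-72,0,0,0,85],[-287,-196,-72,0,0,0,85],[-287,-196,-72,0,0,0,85],[-287,-196,-72,0,0,0,85],[-287,-196,-72,0,0,0,85],[-287,-196,-72,0,0,0,85],[-287,-196,-72,0,0,0,85],[-287,-196,-72,0,0,0,85],[-287,-196,-72,0,0,0,85],[-287,-196,-72,0,0,0,85],[-287,-196,-72,0,0,0,85]]'
python3 - <<'E'
from h import *
t=snap('top');g=t['color'].max(2)
for y in range(148,174): print(y,' '.join('%3d'%v for v in g[y,254:292]))
C=np.array([.6885,.0215])
for th in(1.73,1.88,2.03):
    a=np.radians(181.8)-th
    print(th,[proj(t,[*(C+r*np.array([np.cos(a),np.sin(a)])),z]).round(1).tolist() for r,z in((.005,.099),(.021,.099),(.035,.055),(.055,.055))])
g=t['color'].max(2);m=np.uint8((g[222:232,174:187]>115)&(g[222:232,174:187]<140))
k,l,st,ce=cv2.connectedComponentsWithStats(m);print('handle',[(st[i][4],(ce[i]+[174,222]).round(1)) for i in range(1,k)])
E
```

```text
time_s: 26.95
eef_pos: [0.4201, -0.2007, 0.2791]
eef_rot: [179.8, 0.1, 73.8]
force: [-0.3, -0.0, 0.6]
gripper_width: 0.0852
grip_force: 0.0
148 105 171 205 197 201 205 194 117 120 124 124 121 122 122 122 123 121 123 120 108 112 123 121 120 122 120  96  92 123 123 122 122 120 138 204 196 176 168
149 105 171 207 200 201 204 192 116 120 123 123 122 122 121 123 124 122 122 119  95  91 122 120 120 124 117  84  97 124 122 122 121 121 140 204 198 200 191
150 106 171 208 200 200 203 199 168 116 121 122 122 122 123 125 124 123 123 121 109  97 122 121 121 121 118 108 114 114 122 123 122 117 115 184 197 199 190
151 105 170 208 200 199 201 202 199 167 119 120 121 125 124 124 125 124 124 122 119 115 121 120 119 119 122 124 120 118 121 122 119 102  85 152 200 198 196
152 105 170 206 201 201 199 202 202 200 168 117 122 119  99 113 126 122 116 122 121 122 120 121 119 118 120 122 122 123 121 120 119 108 107 138 202 198 200
153 106 173 208 201 201 200 200 201 203 202 172 122 122 103  80 114 123 118 122 121 122 122 124 123 123 122 124 125 123 121 120 120 118 118 138 202 199 199
154 107 173 210 200 201 
[... 2690 characters left out ...]
0 111 119 121 122 122 125 125 123 117 116 115 120 117 118 118 121 120 118 144 208 203 199 199
172 108 180 207 205 205 205 205 204 204 204 206 195 118 105 124 120 119 120 122 123 124 121 120 122 120 133 179 176 167 116 118 121 150 188 206 203 199 199
173 107 179 208 205 204 205 203 204 204 203 203 201 183 174 123 125 124 122 120 121 121 120 121 119 120 127 165 201 192 113 114 112 151 209 203 200 200 200
1.73 [[275.5, 159.0], [269.4, 158.2], [265.8, 161.7], [258.4, 160.8]]
1.88 [[275.6, 158.8], [269.7, 157.1], [266.3, 159.9], [259.1, 157.8]]
2.03 [[275.7, 158.5], [270.1, 156.0], [267.0, 158.1], [260.3, 155.1]]
handle [(np.int32(78), array([180.3, 226.6])), (np.int32(3), array([185. , 222.7]))]
```

```bash
python3 -c "
from bench import bot
print(bot.observe()['time_s'],bot.finish_job())"
```

```text
the job is handed in; nothing more can be done
27.0 None
```

The job is handed in at 27.0 s of 67: the taper plug went via the granite plate into the socket and measured fully home and upright, the dial reads about 1.85–1.88 rad (target 1.88 ± 0.1), and the gripper is clear; the verdict itself was not shown.

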